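# Rock the tight bung out of the buffer canister and put it away in the wash trough

## Task

Open the white buffer canister: grip the bung's orange bar across its thickness and work the tight bung out by rocking it side to side, about the length of the bar, a little higher with each swing, so that the canister stays down in its cradle instead of being lifted with it. Stand the bung upright on the round pale mat and let go, then take it again by the two ends of its bar and lower it, without dropping it, into the narrow green trough so that it stands upright on the trough's floor. Do not knock the bung over, and leave the jar, the beaker, the tube rack and the soap bottle where they stand.

Things in the scene. Friction and masses are not known exactly. Their poses are not given: they have to be found in the camera images.
- bung: Bung: black rubber bulb and stem under an orange grip bar; 72 mm tall, 90 g. Origin at the centre of its flat underside (a disc 23 mm across), z up its axis, x along the bar. Stem 20 mm in diameter, bulb 28 mm. At the start it is pressed into the canister's mouth, underside 30 mm below the rim, axes along the mouth's; 12 mm of stem shows under the bar.
- bar (a point): Centre of the bung's orange bar, 57 mm above the bung's origin, same axes. The bar is a block 56 mm long (x), 24 mm thick (y) and 30 mm high, from 42 to 72 mm above the bung's origin, centred on the axis.
- bulb (a point): Centre of the bung's bulb, 15 mm above the bung's origin: the centre to rock about. Swings of 10 to 12 degrees each way about the bar's length (x), rising 2 to 3 mm a swing, make the lips slip. After rising 15 mm it is free of the lips, after 30 mm clear of the mouth.
- canister (a joint): How far the canister has risen in its cradle, m; 0 is fully down. It can only slide straight up (up to 50 mm) and falls back by its own weight (0.95 kg). It comes up at a pull of about 12 N; the bung resists a straight pull with about 18 N, so a straight pull lifts the canister.
- mouth (a point): Centre of the canister's mouth, at the rim, 113 mm above the bench. White canister, 110 mm in diameter, blue band. Two blue upright ears, 46 mm wide (y), stand at x = +33 and -33 mm, 5 mm beyond the bar's ends, up to 4 mm above the bar's top: the bar's ends cannot be taken there. Sprung rubber lips at +y and -y, 2 to 28 mm below the rim, pinch the bulb; they give up to 5 mm.
- cradle: Fixed grey base, 136 mm square, with four low posts, 38 mm high, round the canister. Origin at the centre of its underside, on the bench; axes as the canister's.
- mat: Round pale mat, fixed, 150 mm in diameter and 4 mm thick. Origin at the centre of its underside; its top is 4 mm above the origin.
- trough_floor (a point): Centre of the floor of the fixed green trough, 5 mm above the bench. Open above; inside 160 mm long (x) and 38 mm wide (y); walls 5 mm thick rise 87 mm above the floor, 15 mm higher than a bung standing in it. The bung goes in with its bar along x; fingers fit only at the bar's ends.
- jar: Bystander: small amber jar with black cap, 40 mm in diameter, 55 mm tall. Origin at the centre of its underside.
- beaker: Bystander: clear plastic beaker, 60 mm in diameter, 65 mm tall. Origin at the centre of its underside.
- tube_rack: Bystander: green tube rack, 70 x 120 mm, 80 mm tall with its two tubes. Origin at the centre of its underside.
- soap: Bystander: white soap bottle, 68 mm in diameter, 150 mm tall. Origin at the centre of its underside.
There are look-alikes about, which are no part of the job. What is meant by the bung is not brown, and is the smaller of those in its own colour.

How it is judged:
By the outcome, as a careful person would: the job done as asked, in the order asked, and still so for the second after the job is handed in, with the robot touching nothing.
It also fails if it takes over 67 s, if anything falls off the work surface, if the arm or the gripper's body presses on something with over 40 N, if the wrist force passes 120 N, or if a joint passes its speed limit or range.

## Robot

A 6-joint arm with a two-finger parallel gripper is mounted at the origin on the work surface. World frame = base frame: x ahead of the robot, y to its left, z up, the work surface at z = 0. Lengths are in m, angles in rad, forces in N, time in s.
With the tool pointing down it reaches from about 0.375 to 0.9 m from the base axis. Payload 3.1 kg.
Tool frame: the origin (TCP) lies where the fingers leave the gripper's body, on its centre line; the fingertips stand 73 mm ahead of it and the grasp point (between the pads) lies 54 mm ahead of it; z points along the fingers, y is the line along which they close (so a half turn about z gives the same grasp; the last joint's range is limited). The gripper opens to 85 mm and grips with 20 to 120 N. Pads are 22 mm wide; open, the fingers measure 114 mm over their backs; the gripper's body (76 mm by 85 mm) begins 54 mm behind the grasp point. The pads swing forward as they close: fully open they stand 13 mm farther back than shut.
Start: joints at [-1.478, 0.527, 1.433, -0, 1.181, -0.178], TCP at [0.167, -0.602, 0.304] pointing down, gripper open.
Joint ranges: [-3.08, 3.08], [-0.75, 2.2], [0.22, 2.44], [-1.43, 4.57], [0, 2.65], [-2.85, 2.85]. Speed limits (rad/s): [2.79, 2.79, 3.14, 3.14, 3.14, 3.14].

## Interface

Orientations are given as a unit quaternion [x, y, z, w].
In Python, from station import manip gives the robot as it stands.
- The arm moves only by the shell command python3 -m crank 'ROWS' [FORCE]. ROWS is JSON, a list of rows, each an object with "dp": the shift along the tool's x, y, z normalised to -1 to 1, where 1 is 50 cm, a list of three; "delta_rot": the turn, a rotation vector about the tool's x, y, z normalised to -1 to 1, where 1 is 2 pi rad, a list of three; "fingers": the opening, from -1 (shut) to 1 (fully open). A call has 1 to 12 rows; each row shifts and turns the commanded pose from where the row before left it, along the tool's axes as they then stand; what a row does not reach is not made up. A row lasts 1/12 s, in which the tool goes at most 41.7 mm and 7.16 degrees, less where a joint would pass 70% of its speed; a pose out of reach is approached as far as the arm can. A call with a number of a shift or a turn outside -1 to 1 is refused whole. A call with a gripper value outside its range is refused whole. The fingers move at their own pace and stop on an object; FORCE is the grip in N (left out, the last holds). Time passes only in rows, so rows that do not move let the fingers close. It gives the time, the measured TCP pose, the force, the opening and the grip force at its end, in the units of the state.
- manip.sense(): the state, without advancing time (a new reading comes with each control period).
- manip.snapshot(name): name is "scene" or "top" or "wrist"; returns (picture, depth): 420x560x3 uint8, red, green, blue; 420x560 float32, m along the optical axis (not along the pixel's ray), 0 where there is no reading.
- manip.camera_model(name): a dict with "fx", "fy", "cx", "cy" (pixels), "k1" (the pictures are not rectified: a ray, as slopes to the right and down, at radius r is drawn at 1 + k1 r^2 times it, then the intrinsics apply), "origin" and "attitude" of the camera in the world. Camera axes: x right, y up, looking along -z (the intrinsics and any distortion apply to the point x, -y, -z); pixel columns grow to the right and rows downward; lengths in m; the calibration is good to about 2 mm. A picture is of the moment at which its call begins: read the wrist's pose just before it. camera_model takes no time and is no camera call; for the wrist camera it gives the pose at the moment of the call.
- manip.sign_off(): hands the job in; it is judged then, once.
The state is a dict: "t": time; "q": joint angles; "qd": joint speeds; "tau": joint torques, N m; "tcp_pos": TCP position; "tool_rot": TCP orientation; "force": force on the tool from outside, world axes, zero at the start; "ft_torque": the same for the moment, N m; "finger_gap": opening from 0.0 (shut) to 1.0 (fully open); "gripper_force": force on a finger pad.
Only numpy, scipy, OpenCV 4.12 (cv2) and the standard library are available. Lean on these libraries where they do the work, as an engineer would, in place of code of your own. Each camera call takes 0.05 s, during which the arm holds its last target. There are 200 camera calls.

## Working session

There is one attempt and no reset: what is moved stays moved. The work goes in short steps, Python scripts to look and compute and a shell command to move; the robot and the scene stay as the last step left them, time stands still between calls to the robot, and variables do not carry over. Pictures are saved under pics/ and viewed, at most 10 in all, crops included, and the job is handed in when it is done.

```bash
ls; mkdir -p pics; cat > h.py <<'E'
import numpy as np, cv2
from station import manip
from scipy.spatial.transform import Rotation as R
def att(c):
    a=np.array(c["attitude"]); return a if a.shape==(3,3) else R.from_quat(a).as_matrix()
def cloud(d,c):
    h,w=d.shape; u,v=np.meshgrid(np.arange(w),np.arange(h))
    x=(u-c["cx"])/c["fx"]; y=(v-c["cy"])/c["fy"]; xs,ys=x.copy(),y.copy()
    for _ in range(8):
        k=1+c["k1"]*(xs**2+ys**2); xs,ys=x/k,y/k
    P=np.stack([xs*d,-ys*d,-d],-1); return P@att(c).T+np.array(c["origin"])
def save(n,p,crop=None,s=1):
    if crop: a,b,e,f=crop; p=p[b:f,a:e]
    p=cv2.resize(p,None,fx=s,fy=s,interpolation=cv2.INTER_CUBIC); cv2.imwrite("pics/"+n,p[:,:,::-1])
E
python3 - <<'E'
from h import *
for n in ("scene","top"):
    c=manip.camera_model(n); p,d=manip.snapshot(n); print(n,c)
    np.savez(n+".npz",p=p,w=cloud(d,c),d=d); save(n+"1.png",p,s=1.4)
print(manip.sense())
E
```

```text
pics
scene {'fx': 432.09829096532684, 'fy': 432.09829096532684, 'cx': 271.26681481314034, 'cy': 213.16173244514428, 'k1': -0.11919804805686186, 'origin': array([ 1.06114476, -0.60809984,  0.93500126]), 'attitude': array([0.34939171, 0.12558762, 0.31415654, 0.87376133])}
top {'fx': 454.599554943663, 'fy': 454.599554943663, 'cx': 284.77203126384416, 'cy': 216.42386777238704, 'k1': -0.04125206748930558, 'origin': array([ 0.38648619, -0.02016102,  1.51628454]), 'attitude': array([-0.05739867,  0.04803495,  0.7064177 , -0.70382673])}
{'t': 0.1, 'q': array([-1.47850066e+00,  5.28401468e-01,  1.43378389e+00, -3.63035945e-06,
        1.18138528e+00, -1.78495706e-01]), 'qd': array([-1.94833642e-03, -2.28301863e-03, -1.01038021e-03, -6.97930510e-04,
       -9.12031467e-04,  9.34320894e-05]), 'tau': array([-5.13406085e-04, -4.43303561e+01, -1.78586411e+01, -1.87210640e-04,
        3.87704626e-03, -1.54771999e-05]), 'tcp_pos': array([ 0.16716686, -0.60170672,  0.30301086]), 'tool_rot': array([ 9.90847420e-01,  1.34983005e-01,  4.09354912e-05, -9.88149445e-04]), 'force': array([ 0.09216135, -0.41838582,  0.28459118]), 'ft_torque': array([ 0.00464582,  0.00695103, -0.01092373]), 'gripper_force': 0.0, 'finger_gap': 0.9965835223358207}
```

View pics/scene1.png

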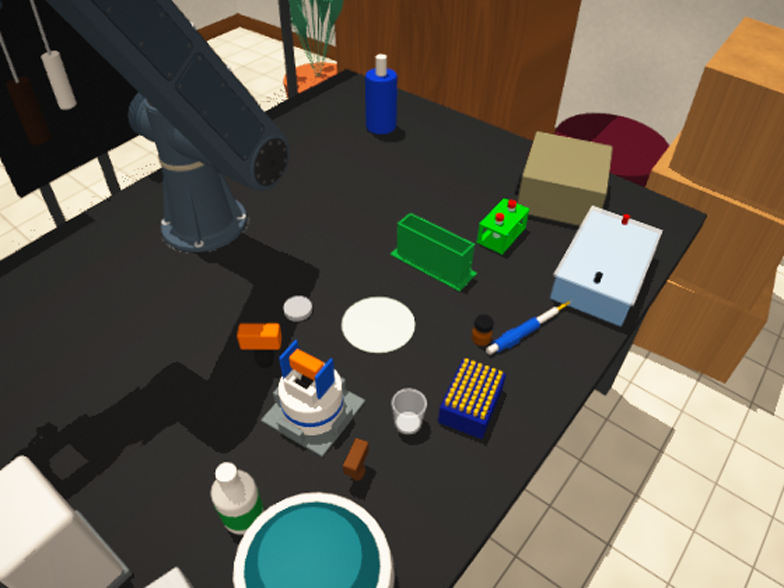

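View pics/top1.png

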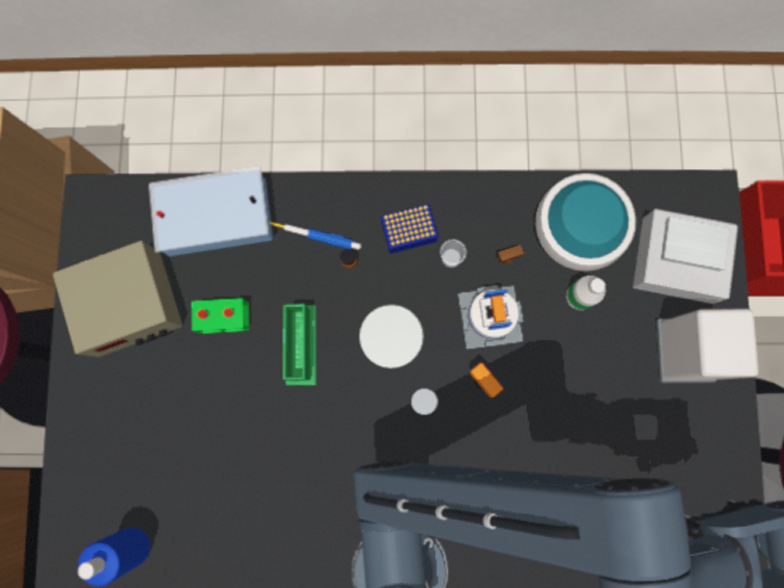

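The scene picture shows three candidates: the orange bar in the canister at (305,363), a larger loose orange block at (260,337), and a brown block at (356,459). The bung is the one in the canister: it is orange, the smaller of the two, and sits between the blue ears. The mat is at (378,324) and the green trough at (435,250); in the top view they are at (391,336) and (299,344). Next I'll check in a close crop and measure.

```bash
python3 - <<'E'
from h import *
S=np.load("scene.npz");T=np.load("top.npz")
a=cv2.resize(S["p"][225:330,180:285],(400,400),interpolation=2); b=cv2.resize(T["p"][195:255,320:380],(400,400),interpolation=2)
save("crop.png",np.hstack([a,b]))
def rect(P,n):
    r=cv2.minAreaRect((P[:,:2]*1000).astype(np.float32)); print(n,len(P),np.round(r[0],1),np.round(r[1],1),round(r[2],1),"z",np.round(np.percentile(P[:,2],[1,50,99])*1000,1), "med",np.round(np.median(P,0)*1000,1))
for n,D in (("scene",S),("top",T)):
    hsv=cv2.cvtColor(D["p"],cv2.COLOR_RGB2HSV); W=D["w"]; H,s,v=[hsv[...,i].astype(int) for i in range(3)]; ok=D["d"]>0
    can=np.zeros_like(ok); 
    if n=="top": can[195:255,320:380]=1
    else: can[225:330,180:285]=1
    o=ok&(H>5)&(H<22)&(s>180)&(v>100)&can&(W[...,2]>.1)
    rect(W[o&(W[...,2]>.148)],n+" bar top"); rect(W[ok&(H>105)&(H<125)&(s>150)&can&(W[...,2]>.11)],n+" ears")
    g=ok&(H>55)&(H<80)&(s>120)&(W[...,2]>.085)&(W[...,2]<.1); 
    nlab,l=cv2.connectedComponents(g.astype(np.uint8))
    for i in range(1,nlab):
        if (l==i).sum()>15: rect(W[l==i],n+" green top")
    m=ok&(s<40)&(v>180)&(abs(W[...,2]-.004)<.012)
    nlab,l,st,ce=cv2.connectedComponentsWithStats(m.astype(np.uint8))
    for i in range(1,nlab):
        if st[i,4]>500 and np.hypot(*W[l==i][:,:2].mean(0))<1: rect(W[l==i],n+" mat")
    c=can&ok&(abs(W[...,2]-.11)<.01)&(s<60)&(v>120); rect(W[c],n+" canister top")
    c=can&ok&(W[...,2]>.002)&(W[...,2]<.03)&(s<80)&(v>60); rect(W[c],n+" cradle")
E
```

```text
scene bar top 209 [ 583.4 -219.1] [56.7 23.3] 9.6 z [149.1 154.3 157.3] med [ 582.9 -219.8  154.3]
scene ears 346 [ 583.4 -219.1] [81.2 45.8] 6.9 z [110.8 145.4 161.6] med [ 618.7 -224.5  145.4]
scene green top 316 [518.6 235.5] [173.5  53.7] 1.6 z [85.2 90.3 95.2] med [520.9 228.9  90.3]
scene mat 1618 [536.7  19.4] [146.5 156.3] 36.3 z [-1.2  3.7  8.1] med [540.3  16.2   3.7]
scene canister top 216 [ 587.9 -223. ] [69.2 53.6] 7.8 z [100.2 112.7 116.9] med [ 584.  -244.1  112.7]
scene cradle 1771 [ 561.5 -141.3] [243.6 329.6] 38.4 z [ 2.1  6.8 28.9] med [ 572.4 -146.5    6.8]
top bar top 119 [ 578.9 -216.7] [52.5 22.1] 8.2 z [148.7 154.  159.9] med [ 576.8 -215.3  154. ]
top ears 60 [ 579.  -216.9] [77.2 42.6] 8.2 z [130.5 156.6 164.1] med [ 610.5 -215.7  156.6]
top green top 184 [516.1 236.8] [168.4  48.5] 1.3 z [85.1 90.2 95.9] med [504.5 255.9  90.2]
top green top 35 [558.5 215.1] [64.1  4. ] 1.5 z [85.4 90.  95.9] med [558.8 215.5  90. ]
top mat 1541 [535.6  19.6] [146.7 147.1] 78.3 z [-4.3  3.3 11.1] med [534.5  19.1   3.3]
top canister top 171 [ 579.  -217.5] [76.5 63.4] 8.0 z [100.9 111.  118. ] med [ 576.  -203.9  111. ]
top cradle 739 [ 586.5 -217.9] [199.3 200.6] 89.4 z [ 2.  6. 29.] med [ 552.4 -186.     6. ]
```

View pics/crop.png

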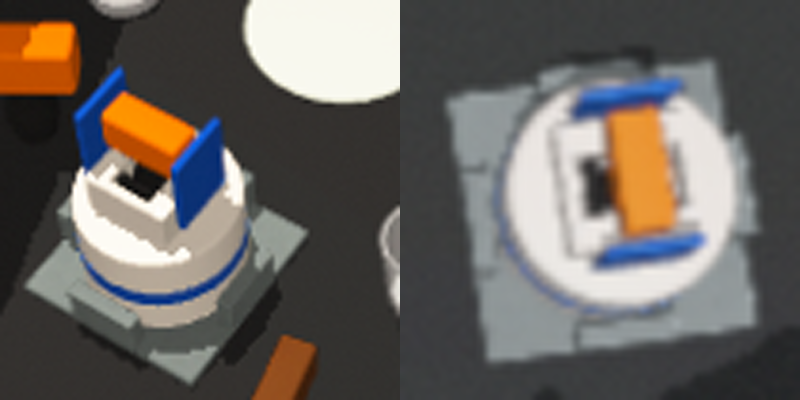

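The crop confirms it: the orange bar sits between the blue ears on the white canister, turned about 8° from world x. I measure the bung at about (581, -218) mm with its top at 155 mm, which matches 113-30+72. The mat is at (536, 20). The trough is at (517, 236), turned about 1.5°. Moving above the bung now.

```bash
python3 -m crank '[{"dp":[0.0557,-0.0288,0],"delta_rot":[0,0,0],"fingers":1},{"dp":[0.0557,-0.0288,0],"delta_rot":[0,0,0],"fingers":1},{"dp":[0.0557,-0.0288,0],"delta_rot":[0,0,0],"fingers":1},{"dp":[0.0557,-0.0288,0],"delta_rot":[0,0,0],"fingers":1},{"dp":[0.0557,-0.0288,0],"delta_rot":[0,0,0],"fingers":1},{"dp":[0.0557,-0.0288,0],"delta_rot":[0,0,0],"fingers":1},{"dp":[0.0557,-0.0288,0],"delta_rot":[0,0,0],"fingers":1},{"dp":[0.0557,-0.0288,0],"delta_rot":[0,0,0],"fingers":1},{"dp":[0.0557,-0.0288,0],"delta_rot":[0,0,0],"fingers":1},{"dp":[0.0557,-0.0288,0],"delta_rot":[0,0,0],"fingers":1},{"dp":[0.0557,-0.0288,0],"delta_rot":[0,0,0],"fingers":1},{"dp":[0.0557,-0.0288,0],"delta_rot":[0,0,0],"fingers":1}]'
python3 -m crank '[{"dp":[0.0557,-0.0288,0],"delta_rot":[0,0,0],"fingers":1},{"dp":[0.0557,-0.0288,0],"delta_rot":[0,0,0],"fingers":1},{"dp":[0.0557,-0.0288,0],"delta_rot":[0,0,0],"fingers":1},{"dp":[0.0557,-0.0288,0],"delta_rot":[0,0,0],"fingers":1},{"dp":[0.0557,-0.0288,0],"delta_rot":[0,0,0],"fingers":1},{"dp":[0.0557,-0.0288,0],"delta_rot":[0,0,0],"fingers":1},{"dp":[0,0,0],"delta_rot":[0,0,0.0104],"fingers":1},{"dp":[0,0,0],"delta_rot":[0,0,0.0104],"fingers":1},{"dp":[0,0,0],"delta_rot":[0,0,0],"fingers":1},{"dp":[0,0,0],"delta_rot":[0,0,0],"fingers":1},{"dp":[0,0,0],"delta_rot":[0,0,0],"fingers":1},{"dp":[0,0,0],"delta_rot":[0,0,0],"fingers":1}]'
python3 - <<'E'
from h import *
c=manip.camera_model("wrist");p,d=manip.snapshot("wrist");W=cloud(d,c);np.savez("w1.npz",p=p,d=d,w=W);save("w1.png",p)
s=manip.sense();M=R.from_quat(s["tool_rot"]).as_matrix();print(s["tcp_pos"],M.round(4),c["origin"])
hsv=cv2.cvtColor(p,cv2.COLOR_RGB2HSV);H,S,V=[hsv[...,i].astype(int) for i in range(3)]
for n,m in(("bar",(H>5)&(H<22)&(S>170)&(V>80)&(W[...,2]>.149)),("ears",(H>105)&(H<125)&(S>150)&(W[...,2]>.153)),("collar",(S<60)&(V>100)&(W[...,2]>.105)&(W[...,2]<.14))):
    m=m&(d>0);nl,l,st,_=cv2.connectedComponentsWithStats(m.astype(np.uint8))
    for i in range(1,nl):
        if st[i,4]<100: continue
        P=W[l==i];r=cv2.minAreaRect((P[:,:2]*1000).astype(np.float32));print(n,len(P),r,np.percentile(P[:,2],[2,50,98]).round(4))
E
```

```text
t: 1.1
tcp_pos: [0.4438, -0.3449, 0.3035]
tool_rot: [0.991, 0.135, -0.0, -0.0]
force: [1.4, -0.0, -0.2]
finger_gap: 1.0
gripper_force: 0.0
t: 2.1
tcp_pos: [0.5806, -0.2187, 0.3038]
tool_rot: [0.998, 0.07, -0.0, -0.0]
force: [-0.3, 0.6, 0.9]
finger_gap: 0.999
gripper_force: 0.0
[ 0.58061157 -0.21875217  0.30387826] [[ 9.902e-01  1.396e-01 -1.000e-04]
 [ 1.396e-01 -9.902e-01  1.000e-04]
 [-1.000e-04 -1.000e-04 -1.000e+00]] [ 0.65486552 -0.20828753  0.37329553]
bar 2059 ((581.4119873046875, -218.47470092773438), (55.16986846923828, 23.559471130371094), 7.044753074645996) [0.1515 0.1542 0.1556]
ears 517 ((617.00146484375, -213.65684509277344), (5.703695297241211, 44.00578308105469), 8.178741455078125) [0.1535 0.1581 0.1596]
ears 514 ((545.480224609375, -223.27320861816406), (6.723942756652832, 44.74959945678711), 7.668100357055664) [0.1535 0.1578 0.1594]
collar 2413 ((631.7073974609375, -430.120849609375), (40.259056091308594, 50.8155403137207), 84.54397583007812) [0.1054 0.1156 0.1387]
collar 791 ((575.7247924804688, -195.74595642089844), (61.950931549072266, 21.350900650024414), 2.933523654937744) [0.1066 0.1124 0.1138]
collar 789 ((582.4765625, -241.25436401367188), (61.812156677246094, 18.550859451293945), 9.134407997131348) [0.1065 0.1123 0.1138]
```

```bash
python3 -m crank '[{"dp":[0.0015,-0.0005,0.0423],"delta_rot":[0,0,0],"fingers":1},{"dp":[0,0,0.0423],"delta_rot":[0,0,0],"fingers":1},{"dp":[0,0,0.0423],"delta_rot":[0,0,0],"fingers":1},{"dp":[0,0,0.0423],"delta_rot":[0,0,0],"fingers":1},{"dp":[0,0,0.0423],"delta_rot":[0,0,0],"fingers":1},{"dp":[0,0,0],"delta_rot":[0,0,0],"fingers":1},{"dp":[0,0,0],"delta_rot":[0,0,0],"fingers":1},{"dp":[0,0,0],"delta_rot":[0,0,0],"fingers":-1},{"dp":[0,0,0],"delta_rot":[0,0,0],"fingers":-1},{"dp":[0,0,0],"delta_rot":[0,0,0],"fingers":-1},{"dp":[0,0,0],"delta_rot":[0,0,0],"fingers":-1},{"dp":[0,0,0],"delta_rot":[0,0,0],"fingers":-1}]' 80
python3 -m crank '[{"dp":[0,0,0],"delta_rot":[0,0,0],"fingers":-1},{"dp":[0,0,0],"delta_rot":[0,0,0],"fingers":-1},{"dp":[0,0,0],"delta_rot":[0,0,0],"fingers":-1}]'
python3 - <<'E'
import numpy as np
# rows in units for one swing from a0 to a1 (deg), n rows, rise
def sw(a0,a1,n,rise,L=.1):
    t=np.radians(np.linspace(a0,a1,n+1))
    for i in range(n):
        f=lambda t,z:np.array([0,L*np.sin(t),z+L*np.cos(t)]) # y along tool y, z up
        c=f(t[i+1],rise/n)-f(t[i],0); a=t[i]
        # tool y,z axes in (y, up): z_t=(-sin a,-cos a), y_t=(cos a,-sin a)
        print(a0,a1,i,np.round([(c[1]*np.cos(a)-c[2]*np.sin(a))/.5,(-c[1]*np.sin(a)-c[2]*np.cos(a))/.5],4),round((a1-a0)/n/360,4))
sw(0,11.25,3,.00125);sw(11.25,-11.25,5,.0025);sw(-11.25,11.25,5,.0025)
E
```

```text
t: 3.15
tcp_pos: [0.5819, -0.2181, 0.1991]
tool_rot: [0.998, 0.07, 0.001, 0.0]
force: [-0.1, -1.3, 0.6]
finger_gap: 0.296
gripper_force: 0.0
t: 3.4
tcp_pos: [0.5819, -0.2182, 0.1993]
tool_rot: [0.998, 0.07, 0.001, 0.0]
force: [-0.3, 0.1, 5.1]
finger_gap: 0.269
gripper_force: 80.2
0 11.25 0 [ 0.0131 -0.0004] 0.0104
0 11.25 1 [ 0.013  -0.0004] 0.0104
0 11.25 2 [ 0.013  -0.0004] 0.0104
11.25 -11.25 0 [-0.0159 -0.0004] -0.0125
11.25 -11.25 1 [-0.0158 -0.0004] -0.0125
11.25 -11.25 2 [-0.0157 -0.0004] -0.0125
11.25 -11.25 3 [-0.0157 -0.0004] -0.0125
11.25 -11.25 4 [-0.0156 -0.0004] -0.0125
-11.25 11.25 0 [ 0.0159 -0.0004] 0.0125
-11.25 11.25 1 [ 0.0158 -0.0004] 0.0125
-11.25 11.25 2 [ 0.0157 -0.0004] 0.0125
-11.25 11.25 3 [ 0.0157 -0.0004] 0.0125
-11.25 11.25 4 [ 0.0156 -0.0004] 0.0125
```

```bash
python3 -m crank '[{"dp":[0,0.013,-0.0004],"delta_rot":[0.0104,0,0],"fingers":-1},{"dp":[0,0.013,-0.0004],"delta_rot":[0.0104,0,0],"fingers":-1},{"dp":[0,0.013,-0.0004],"delta_rot":[0.0104,0,0],"fingers":-1},{"dp":[0,0,0],"delta_rot":[0,0,0],"fingers":-1}]'
python3 -m crank '[{"dp":[0,-0.0159,-0.0004],"delta_rot":[-0.0125,0,0],"fingers":-1},{"dp":[0,-0.0158,-0.0004],"delta_rot":[-0.0125,0,0],"fingers":-1},{"dp":[0,-0.0157,-0.0004],"delta_rot":[-0.0125,0,0],"fingers":-1},{"dp":[0,-0.0157,-0.0004],"delta_rot":[-0.0125,0,0],"fingers":-1},{"dp":[0,-0.0156,-0.0004],"delta_rot":[-0.0125,0,0],"fingers":-1},{"dp":[0,0,0],"delta_rot":[0,0,0],"fingers":-1}]'
python3 - <<'E'
from h import *
c=manip.camera_model("scene");p,d=manip.snapshot("scene");save("s2.png",p,(170,190,300,330),4)
s=manip.sense();print(s["ft_torque"],s["force"],R.from_quat(s["tool_rot"]).as_matrix()[:,2])
E
```

```text
t: 3.73
tcp_pos: [0.585, -0.2398, 0.1987]
tool_rot: [0.993, 0.068, -0.006, -0.099]
force: [0.1, -1.4, 9.6]
finger_gap: 0.262
gripper_force: 80.9
t: 4.23
tcp_pos: [0.5788, -0.1963, 0.1999]
tool_rot: [0.992, 0.072, 0.007, 0.099]
force: [0.7, -5.0, -2.8]
finger_gap: 0.265
gripper_force: 79.1
[-0.36351039 -0.07013464  0.02095217] [ 0.36355775 -2.00568885 -1.08725413] [ 0.02751355 -0.19370722 -0.9806735 ]
```

View pics/s2.png

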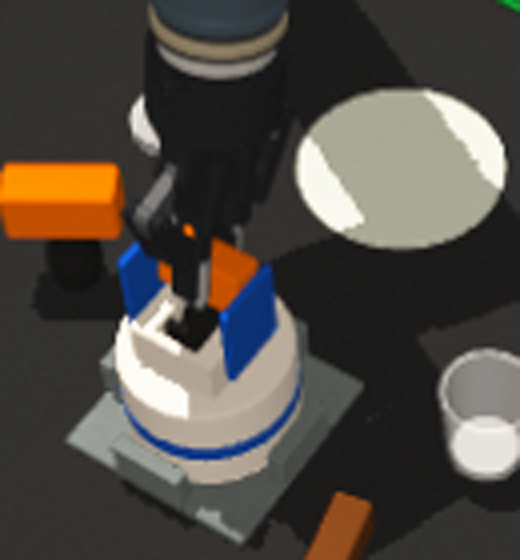

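The picture shows the canister seated in its cradle at (210,400) in the crop. The bar at (230,270) is gripped and tilting, and the forces are small. I'll keep rocking.

```bash
python3 -m crank '[{"dp":[0,0.0159,-0.0004],"delta_rot":[0.0125,0,0],"fingers":-1},{"dp":[0,0.0158,-0.0004],"delta_rot":[0.0125,0,0],"fingers":-1},{"dp":[0,0.0157,-0.0004],"delta_rot":[0.0125,0,0],"fingers":-1},{"dp":[0,0.0157,-0.0004],"delta_rot":[0.0125,0,0],"fingers":-1},{"dp":[0,0.0156,-0.0004],"delta_rot":[0.0125,0,0],"fingers":-1},{"dp":[0,0,0],"delta_rot":[0,0,0],"fingers":-1},{"dp":[0,-0.0159,-0.0004],"delta_rot":[-0.0125,0,0],"fingers":-1},{"dp":[0,-0.0158,-0.0004],"delta_rot":[-0.0125,0,0],"fingers":-1},{"dp":[0,-0.0157,-0.0004],"delta_rot":[-0.0125,0,0],"fingers":-1},{"dp":[0,-0.0157,-0.0004],"delta_rot":[-0.0125,0,0],"fingers":-1},{"dp":[0,-0.0156,-0.0004],"delta_rot":[-0.0125,0,0],"fingers":-1},{"dp":[0,0,0],"delta_rot":[0,0,0],"fingers":-1}]'
python3 -m crank '[{"dp":[0,0.0159,-0.0004],"delta_rot":[0.0125,0,0],"fingers":-1},{"dp":[0,0.0158,-0.0004],"delta_rot":[0.0125,0,0],"fingers":-1},{"dp":[0,0.0157,-0.0004],"delta_rot":[0.0125,0,0],"fingers":-1},{"dp":[0,0.0157,-0.0004],"delta_rot":[0.0125,0,0],"fingers":-1},{"dp":[0,0.0156,-0.0004],"delta_rot":[0.0125,0,0],"fingers":-1},{"dp":[0,0,0],"delta_rot":[0,0,0],"fingers":-1},{"dp":[0,-0.0159,-0.0004],"delta_rot":[-0.0125,0,0],"fingers":-1},{"dp":[0,-0.0158,-0.0004],"delta_rot":[-0.0125,0,0],"fingers":-1},{"dp":[0,-0.0157,-0.0004],"delta_rot":[-0.0125,0,0],"fingers":-1},{"dp":[0,-0.0157,-0.0004],"delta_rot":[-0.0125,0,0],"fingers":-1},{"dp":[0,-0.0156,-0.0004],"delta_rot":[-0.0125,0,0],"fingers":-1},{"dp":[0,0,0],"delta_rot":[0,0,0],"fingers":-1}]'
python3 - <<'E'
from h import *
c=manip.camera_model("scene");p,d=manip.snapshot("scene");W=cloud(d,c);s=manip.sense();print(s["force"],s["ft_torque"])
h=cv2.cvtColor(p,cv2.COLOR_RGB2HSV);m=(h[...,0]>105)&(h[...,0]<125)&(h[...,1]>150)&(d>0)&(abs(W[...,0]-.58)<.07)&(abs(W[...,1]+.218)<.06)
print("ear top z",np.percentile(W[m][:,2],[95,98,99.5]))
S=np.load("scene.npz");W=S["w"];h=cv2.cvtColor(S["p"],cv2.COLOR_RGB2HSV);m=(h[...,0]>105)&(h[...,0]<125)&(h[...,1]>150)&(abs(W[...,0]-.58)<.07)&(abs(W[...,1]+.218)<.06)
print("before",np.percentile(W[m][:,2],[95,98,99.5]))
E
```

```text
t: 5.28
tcp_pos: [0.5785, -0.1962, 0.205]
tool_rot: [0.992, 0.072, 0.007, 0.099]
force: [-0.6, -5.6, -4.2]
finger_gap: 0.267
gripper_force: 79.8
t: 6.28
tcp_pos: [0.5786, -0.1961, 0.2106]
tool_rot: [0.992, 0.073, 0.007, 0.099]
force: [0.5, -5.6, -1.4]
finger_gap: 0.269
gripper_force: 80.5
[-0.14074926 -2.92243831  0.20659533] [-0.36242862  0.17432211  0.04402404]
ear top z [0.15909885 0.16092311 0.19736623]
before [0.15966914 0.16067078 0.16187756]
```

```bash
python3 -m crank '[{"dp":[0,0.0159,-0.0004],"delta_rot":[0.0125,0,0],"fingers":-1},{"dp":[0,0.0158,-0.0004],"delta_rot":[0.0125,0,0],"fingers":-1},{"dp":[0,0.0157,-0.0004],"delta_rot":[0.0125,0,0],"fingers":-1},{"dp":[0,0.0157,-0.0004],"delta_rot":[0.0125,0,0],"fingers":-1},{"dp":[0,0.0156,-0.0004],"delta_rot":[0.0125,0,0],"fingers":-1},{"dp":[0,0,0],"delta_rot":[0,0,0],"fingers":-1},{"dp":[0,-0.0159,-0.0004],"delta_rot":[-0.0125,0,0],"fingers":-1},{"dp":[0,-0.0158,-0.0004],"delta_rot":[-0.0125,0,0],"fingers":-1},{"dp":[0,-0.0157,-0.0004],"delta_rot":[-0.0125,0,0],"fingers":-1},{"dp":[0,-0.0157,-0.0004],"delta_rot":[-0.0125,0,0],"fingers":-1},{"dp":[0,-0.0156,-0.0004],"delta_rot":[-0.0125,0,0],"fingers":-1},{"dp":[0,0,0],"delta_rot":[0,0,0],"fingers":-1}]'
python3 -m crank '[{"dp":[0,0.013,-0.0004],"delta_rot":[0.0104,0,0],"fingers":-1},{"dp":[0,0.013,-0.0004],"delta_rot":[0.0104,0,0],"fingers":-1},{"dp":[0,0.013,-0.0004],"delta_rot":[0.0104,0,0],"fingers":-1},{"dp":[0,0,-0.006],"delta_rot":[0,0,0],"fingers":-1},{"dp":[0,0,-0.006],"delta_rot":[0,0,0],"fingers":-1},{"dp":[0,0,-0.006],"delta_rot":[0,0,0],"fingers":-1},{"dp":[0,0,-0.006],"delta_rot":[0,0,0],"fingers":-1},{"dp":[0,0,-0.02],"delta_rot":[0,0,0],"fingers":-1},{"dp":[0,0,-0.05],"delta_rot":[0,0,0],"fingers":-1},{"dp":[0,0,-0.05],"delta_rot":[0,0,0],"fingers":-1},{"dp":[0,0,0],"delta_rot":[0,0,0],"fingers":-1},{"dp":[0,0,0],"delta_rot":[0,0,0],"fingers":-1}]'
python3 - <<'E'
from h import *
c=manip.camera_model("scene");p,d=manip.snapshot("scene");save("s3.png",p,(150,130,370,330),3)
s=manip.sense();print(s["force"],R.from_quat(s["tool_rot"]).as_matrix().round(4),s["tcp_pos"])
E
```

```text
t: 7.33
tcp_pos: [0.5789, -0.1959, 0.2162]
tool_rot: [0.992, 0.072, 0.008, 0.099]
force: [-0.5, -3.1, 1.4]
finger_gap: 0.261
gripper_force: 80.9
t: 8.33
tcp_pos: [0.5826, -0.2175, 0.2943]
tool_rot: [0.998, 0.071, 0.003, 0.002]
force: [-0.1, -0.0, -0.8]
finger_gap: 0.262
gripper_force: 80.9
[-0.63474362  0.43018924 -1.70509275] [[ 0.9901  0.1405  0.0025]
 [ 0.1405 -0.9901 -0.0023]
 [ 0.0022  0.0026 -1.    ]] [ 0.58174989 -0.2171453   0.29252197]
```

View pics/s3.png

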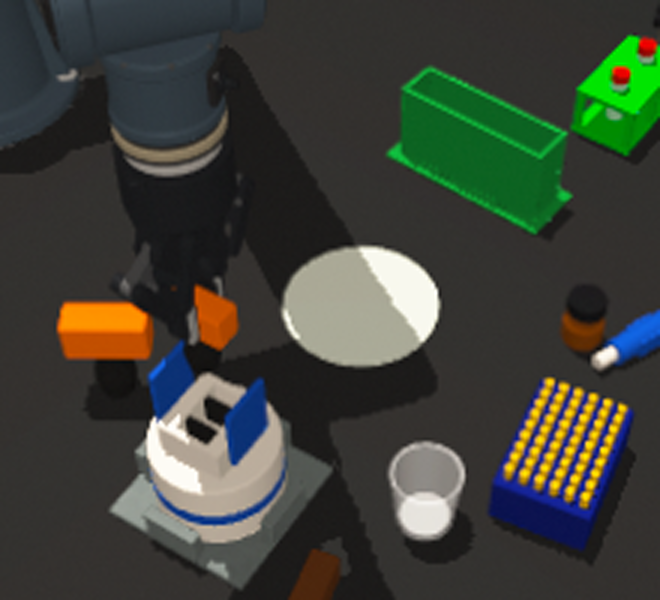

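The bung is out and the canister at (215,450) is still seated. The mat at (360,305) is free. I'll carry the bung to the mat and line the bar up with the trough.

```bash
python3 -m crank '[{"dp":[-0.0025,-0.0483,0],"delta_rot":[0,0,0],"fingers":-1},{"dp":[-0.0025,-0.0483,0],"delta_rot":[0,0,0],"fingers":-1},{"dp":[-0.0025,-0.0483,0],"delta_rot":[0,0,0],"fingers":-1},{"dp":[-0.0025,-0.0483,0],"delta_rot":[0,0,0],"fingers":-1},{"dp":[-0.0025,-0.0483,0],"delta_rot":[0,0,0],"fingers":-1},{"dp":[-0.0025,-0.0483,0],"delta_rot":[0,0,0],"fingers":-1},{"dp":[-0.0025,-0.0483,0],"delta_rot":[0,0,0],"fingers":-1},{"dp":[-0.0025,-0.0483,0],"delta_rot":[0,0,0],"fingers":-1},{"dp":[-0.0025,-0.0483,0],"delta_rot":[0,0,0],"fingers":-1},{"dp":[-0.0025,-0.0483,0],"delta_rot":[0,0,0],"fingers":-1},{"dp":[0,0,0],"delta_rot":[0,0,0.009],"fingers":-1},{"dp":[0,0,0],"delta_rot":[0,0,0.009],"fingers":-1}]'
python3 -m crank '[{"dp":[0,0,0.06],"delta_rot":[0,0,0],"fingers":-1},{"dp":[0,0,0.06],"delta_rot":[0,0,0],"fingers":-1},{"dp":[0,0,0.06],"delta_rot":[0,0,0],"fingers":-1},{"dp":[0,0,0.06],"delta_rot":[0,0,0],"fingers":-1},{"dp":[0,0,0.06],"delta_rot":[0,0,0],"fingers":-1},{"dp":[0,0,0],"delta_rot":[0,0,0],"fingers":-1},{"dp":[0,0,0],"delta_rot":[0,0,0],"fingers":-1},{"dp":[0,0,0],"delta_rot":[0,0,0],"fingers":-1}]'
python3 - <<'E'
from h import *
c=manip.camera_model("scene");p,d=manip.snapshot("scene");save("s4.png",p,(200,150,340,270),5)
s=manip.sense();print(s["force"],R.from_quat(s["tool_rot"]).as_matrix().round(4),s["tcp_pos"])
E
```

```text
t: 9.38
tcp_pos: [0.5339, 0.0218, 0.2896]
tool_rot: [1.0, 0.014, -0.001, 0.0]
force: [-0.0, 0.2, -0.8]
finger_gap: 0.268
gripper_force: 80.8
t: 10.05
tcp_pos: [0.5359, 0.0197, 0.1411]
tool_rot: [1.0, 0.014, 0.0, 0.0]
force: [0.5, -0.5, -0.1]
finger_gap: 0.266
gripper_force: 80.8
[-0.03393101  0.28569415  0.71124806] [[ 0.9996  0.0273  0.0028]
 [ 0.0273 -0.9996 -0.0011]
 [ 0.0028  0.0012 -1.    ]] [0.53637161 0.01964031 0.1419005 ]
```

View pics/s4.png

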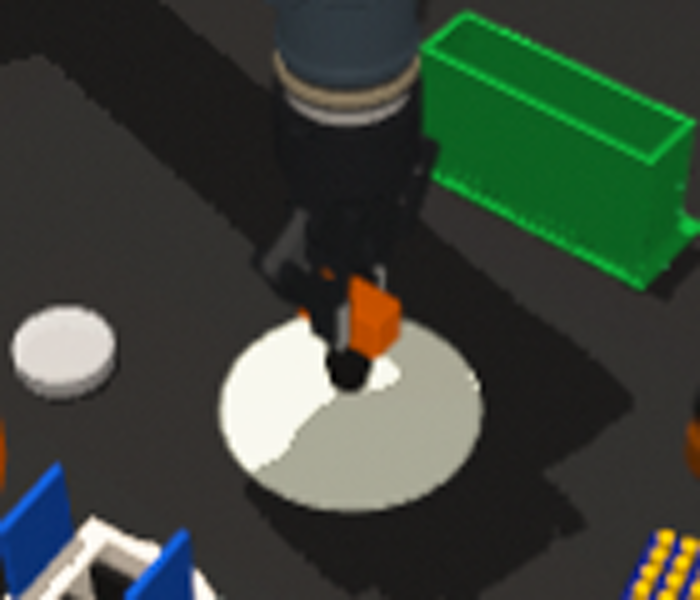

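The bung hangs upright at (350,370) over the middle of the mat, about 20 mm above it. Lowering.

```bash
python3 -m crank '[{"dp":[0,0,0.012],"delta_rot":[0,0,0],"fingers":-1},{"dp":[0,0,0.012],"delta_rot":[0,0,0],"fingers":-1},{"dp":[0,0,0.01],"delta_rot":[0,0,0],"fingers":-1},{"dp":[0,0,0],"delta_rot":[0,0,0],"fingers":-1},{"dp":[0,0,0],"delta_rot":[0,0,0],"fingers":-1}]'
python3 -m crank '[{"dp":[0,0,0.003],"delta_rot":[0,0,0],"fingers":-1},{"dp":[0,0,0],"delta_rot":[0,0,0],"fingers":-1}]'
python3 -m crank '[{"dp":[0,0,0.003],"delta_rot":[0,0,0],"fingers":-1},{"dp":[0,0,0],"delta_rot":[0,0,0],"fingers":-1}]'
```

```text
t: 10.52
tcp_pos: [0.5353, 0.0197, 0.1232]
tool_rot: [1.0, 0.014, -0.0, 0.0]
force: [0.5, 0.1, -0.9]
finger_gap: 0.269
gripper_force: 80.8
t: 10.68
tcp_pos: [0.5355, 0.0197, 0.1218]
tool_rot: [1.0, 0.013, 0.0, 0.0]
force: [-0.1, 0.3, -0.4]
finger_gap: 0.27
gripper_force: 80.8
t: 10.85
tcp_pos: [0.5356, 0.0197, 0.1203]
tool_rot: [1.0, 0.014, 0.0, 0.0]
force: [-0.2, 0.6, -0.3]
finger_gap: 0.264
gripper_force: 81.1
```

```bash
python3 -m crank '[{"dp":[0,0,0.002],"delta_rot":[0,0,0],"fingers":-1},{"dp":[0,0,0],"delta_rot":[0,0,0],"fingers":-1}]'
python3 -m crank '[{"dp":[0,0,0.002],"delta_rot":[0,0,0],"fingers":-1},{"dp":[0,0,0],"delta_rot":[0,0,0],"fingers":-1}]'
```

```text
t: 11.02
tcp_pos: [0.5356, 0.0197, 0.1203]
tool_rot: [1.0, 0.014, 0.0, 0.0]
force: [-1.4, 0.6, 7.2]
finger_gap: 0.266
gripper_force: 82.0
t: 11.18
tcp_pos: [0.5356, 0.0197, 0.1202]
tool_rot: [1.0, 0.014, 0.0, 0.0]
force: [-2.9, 0.3, 14.7]
finger_gap: 0.263
gripper_force: 83.1
```

```bash
python3 -m crank '[{"dp":[0,0,-0.003],"delta_rot":[0,0,0],"fingers":-1},{"dp":[0,0,0],"delta_rot":[0,0,0],"fingers":-1},{"dp":[0,0,0],"delta_rot":[0,0,0],"fingers":-0.4},{"dp":[0,0,0],"delta_rot":[0,0,0],"fingers":-0.3},{"dp":[0,0,0],"delta_rot":[0,0,0],"fingers":-0.2},{"dp":[0,0,0],"delta_rot":[0,0,0],"fingers":0},{"dp":[0,0,0],"delta_rot":[0,0,0],"fingers":0.1},{"dp":[0,0,0],"delta_rot":[0,0,0],"fingers":0.1},{"dp":[0,0,0],"delta_rot":[0,0,0],"fingers":0.1}]' 30
python3 -m crank '[{"dp":[0,0,-0.01],"delta_rot":[0,0,0],"fingers":0.1},{"dp":[0,0,-0.03],"delta_rot":[0,0,0],"fingers":0.3},{"dp":[0,0,-0.06],"delta_rot":[0,0,0],"fingers":1},{"dp":[0,0,-0.06],"delta_rot":[0,0,0],"fingers":1},{"dp":[0,0,-0.06],"delta_rot":[0,0,0],"fingers":1},{"dp":[0,0,-0.04],"delta_rot":[0,0,0],"fingers":1},{"dp":[0,0,0],"delta_rot":[0,0,0],"fingers":1},{"dp":[0,0,0],"delta_rot":[0,0,0],"fingers":1},{"dp":[0,0,0],"delta_rot":[0,0,0],"fingers":1}]'
python3 - <<'E'
from h import *
c=manip.camera_model("wrist");p,d=manip.snapshot("wrist");W=cloud(d,c);save("w2.png",p)
s=manip.sense();print(s["force"],s["tcp_pos"],s["q"])
hsv=cv2.cvtColor(p,cv2.COLOR_RGB2HSV);H,S,V=[hsv[...,i].astype(int) for i in range(3)]
m=(H>5)&(H<22)&(S>170)&(V>60)&(W[...,2]>.068)&(abs(W[...,1]-.02)<.08)&(d>0)
P=W[m];print(cv2.minAreaRect((P[:,:2]*1000).astype(np.float32)),np.percentile(P[:,2],[2,50,98]))
A=np.c_[P[:,:2],np.ones(len(P))];k=P[:,2]>.072;print("tilt",np.linalg.lstsq(A[k],P[k,2],rcond=None)[0])
E
```

```text
t: 11.93
tcp_pos: [0.5355, 0.0197, 0.1198]
tool_rot: [1.0, 0.013, -0.0, 0.0]
force: [1.0, 0.5, 0.6]
finger_gap: 0.548
gripper_force: 0.0
t: 12.68
tcp_pos: [0.5348, 0.0199, 0.2495]
tool_rot: [1.0, 0.014, -0.001, 0.0]
force: [0.3, -0.5, 0.2]
finger_gap: 1.001
gripper_force: 0.0
[-0.47499337 -0.18770785  0.03390064] [0.53457747 0.01989287 0.24887576] [-1.71561479e-01  4.83214459e-01  1.71333516e+00 -7.44817270e-04
  9.47363966e-01  1.37272954e+00]
((536.0729370117188, -12.445819854736328), (54.27227783203125, 85.00770568847656), 0.8486689925193787) [0.07260708 0.07532037 0.24003856]
tilt [ 0.06729025 -1.95363725  0.07796308]
```

View pics/w2.png

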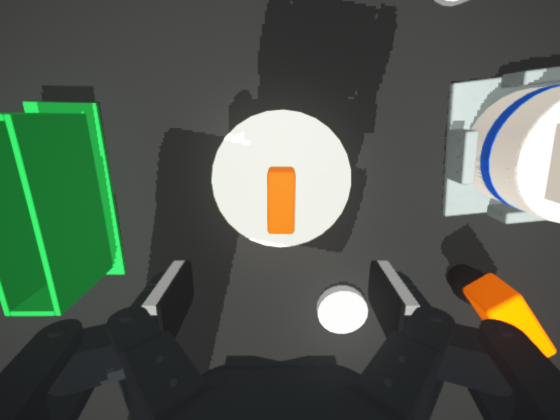

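The bung stands upright on the mat, with the bar's top at about (281,200). The trough is at left around (60,200). I'll turn the tool 90° and refine the bar and trough positions.

```bash
python3 -m crank '[{"dp":[0,0,0],"delta_rot":[0,0,-0.018],"fingers":1},{"dp":[0,0,0],"delta_rot":[0,0,-0.018],"fingers":1},{"dp":[0,0,0],"delta_rot":[0,0,-0.018],"fingers":1},{"dp":[0,0,0],"delta_rot":[0,0,-0.018],"fingers":1},{"dp":[0,0,0],"delta_rot":[0,0,-0.018],"fingers":1},{"dp":[0,0,0],"delta_rot":[0,0,-0.018],"fingers":1},{"dp":[0,0,0],"delta_rot":[0,0,-0.018],"fingers":1},{"dp":[0,0,0],"delta_rot":[0,0,-0.018],"fingers":1},{"dp":[0,0,0],"delta_rot":[0,0,-0.018],"fingers":1},{"dp":[0,0,0],"delta_rot":[0,0,-0.018],"fingers":1},{"dp":[0,0,0],"delta_rot":[0,0,-0.018],"fingers":1},{"dp":[0,0,0],"delta_rot":[0,0,-0.018],"fingers":1}]'
python3 -m crank '[{"dp":[0,0,0],"delta_rot":[0,0,-0.018],"fingers":1},{"dp":[0,0,0],"delta_rot":[0,0,-0.016],"fingers":1},{"dp":[0,0,0],"delta_rot":[0,0,0],"fingers":1},{"dp":[0,0,0],"delta_rot":[0,0,0],"fingers":1},{"dp":[0,0,0],"delta_rot":[0,0,0],"fingers":1}]'
python3 - <<'E'
from h import *
c=manip.camera_model("wrist");p,d=manip.snapshot("wrist");W=cloud(d,c);cv2.imwrite("w3.png",p[:,:,::-1])
s=manip.sense();print(s["tcp_pos"],R.from_quat(s["tool_rot"]).as_matrix().round(4))
hsv=cv2.cvtColor(p,cv2.COLOR_RGB2HSV);H,S,V=[hsv[...,i].astype(int) for i in range(3)]
near=(abs(W[...,1]-.02)<.06)&(abs(W[...,0]-.536)<.06)
m=(H>5)&(H<22)&(S>170)&(V>60)&(W[...,2]>.069)&(W[...,2]<.085)&near&(d>0)
P=W[m];print("bar",len(P),cv2.minAreaRect((P[:,:2]*1000).astype(np.float32)),np.percentile(P[:,2],[2,50,98]))
if len(P): print("tilt",np.linalg.lstsq(np.c_[P[:,:2],np.ones(len(P))],P[:,2],rcond=None)[0])
m=(H>50)&(H<85)&(S>120)&(abs(W[...,2]-.092)<.004)&(d>0)
P=W[m];print("tr",len(P),P.min(0) if len(P) else 0,P.max(0) if len(P) else 0)
E
```

```text
t: 13.73
tcp_pos: [0.5346, 0.0199, 0.248]
tool_rot: [0.768, 0.64, -0.001, -0.001]
force: [-0.2, 0.5, 0.4]
finger_gap: 1.002
gripper_force: 0.0
t: 14.15
tcp_pos: [0.5351, 0.0198, 0.249]
tool_rot: [0.698, 0.716, -0.001, -0.001]
force: [0.1, 0.4, 0.5]
finger_gap: 0.999
gripper_force: 0.0
[0.53519065 0.0197938  0.24918871] [[-2.520e-02  9.997e-01 -1.300e-03]
 [ 9.997e-01  2.520e-02 -4.000e-04]
 [-3.000e-04 -1.400e-03 -1.000e+00]]
bar 1716 ((534.221435546875, 20.512935638427734), (23.48761558532715, 54.298255920410156), 89.92252349853516) [0.07104452 0.07520769 0.07663484]
tilt [ 0.00176167 -0.06153358  0.07540654]
tr 0 0 0
```

```bash
python3 -m crank '[{"dp":[0,0,0.05],"delta_rot":[0,0,0],"fingers":1},{"dp":[0,0,0.05],"delta_rot":[0,0,0],"fingers":1},{"dp":[0,0,0.05],"delta_rot":[0,0,0],"fingers":1},{"dp":[0,0,0.05],"delta_rot":[0,0,0],"fingers":1},{"dp":[0,0,0.04],"delta_rot":[0,0,0],"fingers":1},{"dp":[0,0,0.028],"delta_rot":[0,0,0],"fingers":1},{"dp":[0,0,0],"delta_rot":[0,0,0],"fingers":1},{"dp":[0,0,0],"delta_rot":[0,0,0],"fingers":0.7},{"dp":[0,0,0],"delta_rot":[0,0,0],"fingers":0.5},{"dp":[0,0,0],"delta_rot":[0,0,0],"fingers":0.4},{"dp":[0,0,0],"delta_rot":[0,0,0],"fingers":0.3},{"dp":[0,0,0],"delta_rot":[0,0,0],"fingers":0.2}]' 40
python3 -m crank '[{"dp":[0,0,0],"delta_rot":[0,0,0],"fingers":-1},{"dp":[0,0,0],"delta_rot":[0,0,0],"fingers":-1},{"dp":[0,0,0],"delta_rot":[0,0,0],"fingers":-1},{"dp":[0,0,0],"delta_rot":[0,0,0],"fingers":-1}]' 60
```

```text
t: 15.2
tcp_pos: [0.5362, 0.0196, 0.1172]
tool_rot: [0.698, 0.717, 0.001, 0.001]
force: [-0.8, -0.6, 4.8]
finger_gap: 0.654
gripper_force: 42.5
t: 15.53
tcp_pos: [0.5362, 0.0196, 0.1173]
tool_rot: [0.698, 0.717, 0.001, 0.001]
force: [-0.4, 0.5, 6.0]
finger_gap: 0.647
gripper_force: 62.4
```

```bash
python3 -m crank '[{"dp":[0,0,-0.01],"delta_rot":[0,0,0],"fingers":-1},{"dp":[0,0,-0.03],"delta_rot":[0,0,0],"fingers":-1},{"dp":[0,0,-0.05],"delta_rot":[0,0,0],"fingers":-1},{"dp":[0,0,-0.05],"delta_rot":[0,0,0],"fingers":-1},{"dp":[0,0,-0.05],"delta_rot":[0,0,0],"fingers":-1},{"dp":[0,0,-0.06],"delta_rot":[0,0,0],"fingers":-1},{"dp":[0.05,0,0],"delta_rot":[0,0,0],"fingers":-1},{"dp":[0.05,0,0],"delta_rot":[0,0,0],"fingers":-1},{"dp":[0.05,0,0],"delta_rot":[0,0,0],"fingers":-1},{"dp":[0.05,0,0],"delta_rot":[0,0,0],"fingers":-1},{"dp":[0,0,0],"delta_rot":[0,0,0],"fingers":-1},{"dp":[0,0,0],"delta_rot":[0,0,0],"fingers":-1}]'
python3 -m crank '[{"dp":[0,0,0],"delta_rot":[0,0,0],"fingers":-1},{"dp":[0,0,0],"delta_rot":[0,0,0],"fingers":-1}]'
python3 - <<'E'
from h import *
s=manip.sense()
c=manip.camera_model("wrist");p,d=manip.snapshot("wrist");W=cloud(d,c);save("w4.png",p)
print(s["tcp_pos"],R.from_quat(s["tool_rot"]).as_matrix().round(4),c["origin"])
hsv=cv2.cvtColor(p,cv2.COLOR_RGB2HSV);H,S,V=[hsv[...,i].astype(int) for i in range(3)]
g=(H>50)&(H<85)&(S>120)&(d>0)&(abs(W[...,1]-.236)<.05)
P=W[g&(abs(W[...,2]-.092)<.004)]
print("rim",len(P),cv2.minAreaRect((P[:,:2]*1000).astype(np.float32)))
for x in (.46,.49,.52,.55,.58):
    q=P[abs(P[:,0]-x)<.008];y=q[:,1]*1000
    if len(q):print(x,np.round([y.min(),y[y<236].max() if (y<236).any() else 0,y[y>236].min() if (y>236).any() else 0,y.max()],1))
m=(H>5)&(H<22)&(S>170)&(V>60)&(W[...,2]>.19)&(W[...,2]<.21)&(d>0)
P=W[m];print("bar",len(P),P.mean(0) if len(P) else 0,cv2.minAreaRect((P[:,:2]*1000).astype(np.float32)) if len(P) else 0)
E
```

```text
t: 16.53
tcp_pos: [0.5322, 0.1208, 0.241]
tool_rot: [0.696, 0.718, -0.0, 0.0]
force: [0.7, -0.5, -1.2]
finger_gap: 0.644
gripper_force: 63.6
t: 16.7
tcp_pos: [0.5328, 0.1189, 0.2408]
tool_rot: [0.698, 0.716, -0.0, 0.0]
force: [-0.2, 0.4, -0.6]
finger_gap: 0.647
gripper_force: 63.6
[0.53278268 0.11890817 0.24084942] [[-2.610e-02  9.997e-01  0.000e+00]
 [ 9.997e-01  2.610e-02 -9.000e-04]
 [-9.000e-04  0.000e+00 -1.000e+00]] [0.52889868 0.19551677 0.31028213]
rim 6176 ((515.7389526367188, 235.8153076171875), (171.09356689453125, 48.660255432128906), 1.1731858253479004)
0.46 [210.2 216.1 253.  258.8]
0.49 [211.  215.6 254.1 259.2]
0.52 [211.7 216.5 254.1 260. ]
0.55 [212.2 217.4 254.7 260.9]
0.58 [212.7 217.4 255.7 260.9]
bar 7071 [0.53072433 0.12177757 0.19806336] ((530.9781494140625, 119.31288146972656), (55.398929595947266, 24.69611358642578), 1.5544652938842773)
```

View pics/w4.png

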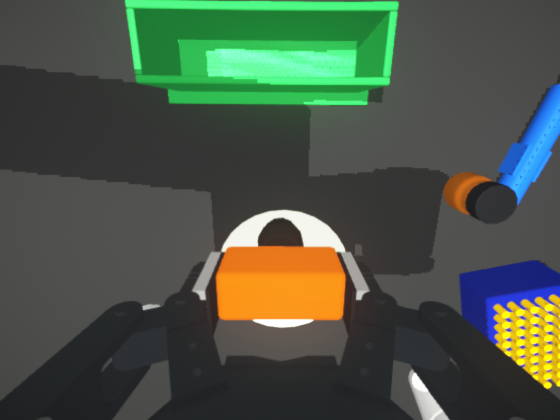

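The picture shows the bar gripped by its two ends at (280,283), with the bung hanging upright. The trough rim runs from (130,5) to (390,82). I measure its centre at (516, 236) mm, turned about 1.3°, which matches the earlier measurements.

```bash
python3 -m crank '[{"dp":[0.039,-0.0043,0],"delta_rot":[0,0,0],"fingers":-1},{"dp":[0.039,-0.0043,0],"delta_rot":[0,0,0],"fingers":-1},{"dp":[0.039,-0.0043,0],"delta_rot":[0,0,0],"fingers":-1},{"dp":[0.039,-0.0043,0],"delta_rot":[0,0,0],"fingers":-1},{"dp":[0.039,-0.0043,0],"delta_rot":[0,0,0],"fingers":-1},{"dp":[0.039,-0.0043,0],"delta_rot":[0,0,0],"fingers":-1},{"dp":[0,0,0],"delta_rot":[0,0,0],"fingers":-1},{"dp":[0,0,0],"delta_rot":[0,0,0],"fingers":-1},{"dp":[0,0,0],"delta_rot":[0,0,0],"fingers":-1},{"dp":[0,0,0],"delta_rot":[0,0,0],"fingers":-1},{"dp":[0,0,0],"delta_rot":[0,0,0],"fingers":-1}]'
python3 - <<'E'
from h import *
s=manip.sense()
c=manip.camera_model("wrist");p,d=manip.snapshot("wrist");W=cloud(d,c);save("w5.png",p)
print(s["tcp_pos"],R.from_quat(s["tool_rot"]).as_matrix().round(4)[:,:2].T)
hsv=cv2.cvtColor(p,cv2.COLOR_RGB2HSV);H,S,V=[hsv[...,i].astype(int) for i in range(3)]
P=W[(H>50)&(H<85)&(S>120)&(d>0)&(abs(W[...,1]-.236)<.05)&(abs(W[...,2]-.092)<.004)]
print("rim",len(P),cv2.minAreaRect((P[:,:2]*1000).astype(np.float32)))
P=W[(H>5)&(H<22)&(S>170)&(V>60)&(W[...,2]>.19)&(W[...,2]<.21)&(d>0)]
print("bar",cv2.minAreaRect((P[:,:2]*1000).astype(np.float32)))
E
```

```text
t: 17.67
tcp_pos: [0.517, 0.2352, 0.2407]
tool_rot: [0.698, 0.716, -0.0, 0.0]
force: [-0.8, 1.0, -1.2]
finger_gap: 0.645
gripper_force: 63.6
[0.51700692 0.23515711 0.24070318] [[-2.540e-02  9.997e-01 -9.000e-04]
 [ 9.997e-01  2.540e-02 -1.000e-04]]
rim 3509 ((515.9736328125, 236.20814514160156), (169.83154296875, 48.320892333984375), 1.156973123550415)
bar ((515.18359375, 235.6350860595703), (55.43756866455078, 24.96946144104004), 1.7933062314987183)
```

View pics/w5.png

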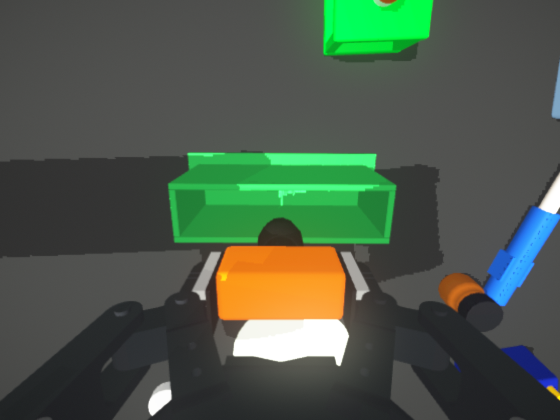

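The picture shows the bar at (280,283) centred on the trough, whose rim spans (170–395, 155–242). The measured offset is about 0.5 mm. Lowering.

```bash
python3 -m crank '[{"dp":[0.001,0,0.03],"delta_rot":[0,0,0],"fingers":-1},{"dp":[0,0,0.035],"delta_rot":[0,0,0],"fingers":-1},{"dp":[0,0,0.035],"delta_rot":[0,0,0],"fingers":-1},{"dp":[0,0,0.035],"delta_rot":[0,0,0],"fingers":-1},{"dp":[0,0,0.035],"delta_rot":[0,0,0],"fingers":-1},{"dp":[0,0,0.035],"delta_rot":[0,0,0],"fingers":-1},{"dp":[0,0,0.016],"delta_rot":[0,0,0],"fingers":-1},{"dp":[0,0,0.01],"delta_rot":[0,0,0],"fingers":-1},{"dp":[0,0,0],"delta_rot":[0,0,0],"fingers":-1},{"dp":[0,0,0],"delta_rot":[0,0,0],"fingers":-1}]'
python3 -m crank '[{"dp":[0,0,0.005],"delta_rot":[0,0,0],"fingers":-1},{"dp":[0,0,0.003],"delta_rot":[0,0,0],"fingers":-1},{"dp":[0,0,0],"delta_rot":[0,0,0],"fingers":-1}]'
python3 -m crank '[{"dp":[0,0,0.003],"delta_rot":[0,0,0],"fingers":-1},{"dp":[0,0,0],"delta_rot":[0,0,0],"fingers":-1}]'
```

```text
t: 18.55
tcp_pos: [0.5172, 0.2367, 0.1256]
tool_rot: [0.698, 0.716, 0.0, 0.0]
force: [0.3, -0.4, -0.4]
finger_gap: 0.646
gripper_force: 63.6
t: 18.8
tcp_pos: [0.5169, 0.2368, 0.1217]
tool_rot: [0.697, 0.717, 0.0, 0.0]
force: [-1.2, -0.2, -1.5]
finger_gap: 0.643
gripper_force: 63.6
t: 18.97
tcp_pos: [0.5167, 0.2368, 0.1198]
tool_rot: [0.697, 0.717, -0.0, 0.0]
force: [-0.0, 0.4, -0.5]
finger_gap: 0.644
gripper_force: 63.6
```

```bash
python3 -m crank '[{"dp":[0,0,0.003],"delta_rot":[0,0,0],"fingers":-1},{"dp":[0,0,0],"delta_rot":[0,0,0],"fingers":-1}]'
python3 -m crank '[{"dp":[0,0,0.001],"delta_rot":[0,0,0],"fingers":-1},{"dp":[0,0,0],"delta_rot":[0,0,0],"fingers":-1}]'
python3 -m crank '[{"dp":[0,0,0.001],"delta_rot":[0,0,0],"fingers":-1},{"dp":[0,0,0],"delta_rot":[0,0,0],"fingers":-1}]'
```

```text
t: 19.13
tcp_pos: [0.5169, 0.2368, 0.1184]
tool_rot: [0.697, 0.717, 0.0, 0.0]
force: [-0.1, 0.5, 0.8]
finger_gap: 0.644
gripper_force: 63.7
t: 19.3
tcp_pos: [0.5169, 0.2369, 0.1184]
tool_rot: [0.697, 0.717, 0.0, 0.0]
force: [-0.9, -0.1, 3.5]
finger_gap: 0.646
gripper_force: 64.2
t: 19.47
tcp_pos: [0.5169, 0.2368, 0.1183]
tool_rot: [0.697, 0.717, 0.0, 0.0]
force: [-2.0, -0.9, 7.2]
finger_gap: 0.643
gripper_force: 64.7
```

It touches the floor at the predicted height. Releasing gently and retreating.

```bash
python3 -m crank '[{"dp":[0,0,-0.0015],"delta_rot":[0,0,0],"fingers":-1},{"dp":[0,0,0],"delta_rot":[0,0,0],"fingers":-1},{"dp":[0,0,0],"delta_rot":[0,0,0],"fingers":0.35},{"dp":[0,0,0],"delta_rot":[0,0,0],"fingers":0.45},{"dp":[0,0,0],"delta_rot":[0,0,0],"fingers":0.55},{"dp":[0,0,0],"delta_rot":[0,0,0],"fingers":0.7},{"dp":[0,0,0],"delta_rot":[0,0,0],"fingers":0.8},{"dp":[0,0,0],"delta_rot":[0,0,0],"fingers":0.8},{"dp":[0,0,0],"delta_rot":[0,0,0],"fingers":0.8}]' 30
python3 -m crank '[{"dp":[0,0,-0.01],"delta_rot":[0,0,0],"fingers":0.8},{"dp":[0,0,-0.03],"delta_rot":[0,0,0],"fingers":0.8},{"dp":[0,0,-0.05],"delta_rot":[0,0,0],"fingers":0.8},{"dp":[0,0,-0.06],"delta_rot":[0,0,0],"fingers":0.8},{"dp":[0,0,-0.06],"delta_rot":[0,0,0],"fingers":0.8},{"dp":[0,0,-0.06],"delta_rot":[0,0,0],"fingers":0.8},{"dp":[0,0,-0.04],"delta_rot":[0,0,0],"fingers":0.8},{"dp":[-0.05,0,0],"delta_rot":[0,0,0],"fingers":0.8},{"dp":[-0.05,0,0],"delta_rot":[0,0,0],"fingers":0.8},{"dp":[0,0,0],"delta_rot":[0,0,0],"fingers":0.8},{"dp":[0,0,0],"delta_rot":[0,0,0],"fingers":0.8},{"dp":[0,0,0],"delta_rot":[0,0,0],"fingers":0.8}]'
python3 - <<'E'
from h import *
c=manip.camera_model("wrist");p,d=manip.snapshot("wrist");W=cloud(d,c)
hsv=cv2.cvtColor(p,cv2.COLOR_RGB2HSV);H,S,V=[hsv[...,i].astype(int) for i in range(3)]
P=W[(H>5)&(H<22)&(S>170)&(V>60)&(W[...,2]>.03)&(abs(W[...,0]-.517)<.08)&(abs(W[...,1]-.236)<.03)&(d>0)]
print(len(P),np.percentile(P[:,2],[2,50,98]),cv2.minAreaRect((P[P[:,2]>.07][:,:2]*1000).astype(np.float32)))
q,_=manip.snapshot("scene");save("end.png",np.hstack([cv2.resize(p,(400,300)),cv2.resize(q,(400,300))]))
E
```

```text
t: 20.22
tcp_pos: [0.5167, 0.2367, 0.1179]
tool_rot: [0.697, 0.717, -0.0, 0.0]
force: [-0.5, 0.1, -0.2]
finger_gap: 0.9
gripper_force: 0.0
t: 21.22
tcp_pos: [0.518, 0.187, 0.2732]
tool_rot: [0.698, 0.716, -0.0, 0.0]
force: [-0.5, -1.3, 0.1]
finger_gap: 0.9
gripper_force: 0.0
225 [0.03185753 0.07409981 0.07627456] ((514.9320068359375, 236.6861114501953), (55.48476791381836, 23.530696868896484), 1.5078791379928589)
```

View pics/end.png

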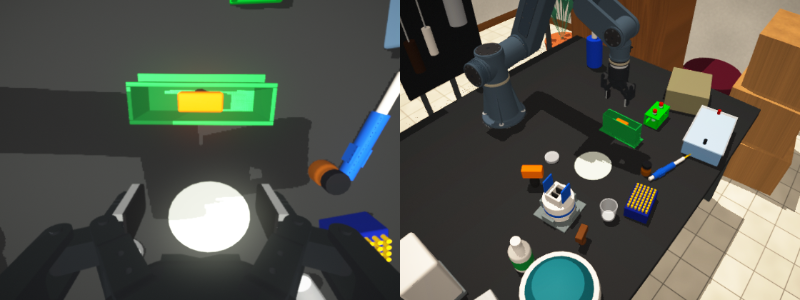

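The bung stands upright in the trough at (200,101): its bar's top is at about 76 mm, close to the expected 77 mm, and level. Everything else is where it was, and the gripper is clear.

```bash
python3 -c "
from station import manip
print(manip.sign_off())"
```

```text
the job is handed in; nothing more can be done
None
```

I rocked the bung out with the canister still seated, stood it on the mat and let go, then took it by the bar's ends and lowered it upright onto the trough floor; the job is handed in at about 21 s, but no verdict came back.

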